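# Hang up the cover and hold the loupe in focus over the chip

## Robot

A 7-joint arm with a two-finger parallel gripper is mounted at the origin on the work surface. World frame = base frame: x ahead of the robot, y to its left, z up, the work surface at z = 0. Lengths are in m, angles in rad, forces in N, time in s.
With the tool pointing down it reaches from about 0.4 to 0.875 m from the base axis. Payload 19.3 kg.
Tool frame: the origin (TCP) lies at the very end of the fingers, on their centre line; the grasp point (between the pads) lies 19 mm behind it; z points along the fingers, y is the line along which they close (so a half turn about z gives the same grasp; the last joint's range is limited). The gripper opens to 85 mm and grips with 20 to 120 N. Pads are 22 mm wide; open, the fingers measure 114 mm over their backs; the gripper's body (76 mm by 85 mm) begins 54 mm behind the grasp point. The pads swing forward as they close: fully open they stand 13 mm farther back than shut.
Start: joints at [1.046, 0.521, -0.036, 1.599, 0.021, 1.021, -0.113], TCP at [0.275, -0.561, 0.202] pointing down, gripper open.
Joint ranges: [-2.91, 2.91], [-0.3, 2.13], [-1.5, 1.42], [0.17, 2.43], [-1.26, 4.41], [0.16, 1.93], [-2.52, 2.52]. Speed limits (rad/s): [1.89, 1.89, 2.39, 2.39, 3.01, 3.01, 3.01].

## Interface

Orientations are given as [roll, pitch, yaw] about the fixed x, y, z axes, in that order (R = Rz(yaw) Ry(pitch) Rx(roll)).
In Python, from workcell import bot gives the robot as it stands.
- The arm moves only by the shell command python3 -m crank 'ROWS' [FORCE]. ROWS is a JSON object of lists of equal length, an entry for each row: "travel": the shift along the world's x, y, z in cm, a list of three; "turn": the turn, a rotation vector about the world's x, y, z in degrees, a list of three; "gripper": the closure, from 0 (fully open) to 1 (shut). A call has exactly 5 rows; each row is the pose to reach, as a shift and turn from the pose commanded when the call began; what a row does not reach only later rows make up. A row lasts 1/10 s, in which the tool goes at most 50 mm and 8.59 degrees, less where a joint would pass 70% of its speed; a pose out of reach is approached as far as the arm can. A call with a gripper value outside its range is refused whole. The fingers move at their own pace and stop on an object; FORCE is the grip in N (left out, the last holds). Time passes only in rows, so rows that repeat a pose let the fingers close, or fill a call up. It gives the time, the measured TCP pose, the force, the opening and the grip force at its end, in the units of the state.
- bot.observe(): the state, without advancing time (a new reading comes with each control period).
- bot.grab_frame(name): name is "scene" or "top" or "wrist"; returns a dict with "pixels" (400x640x3 uint8, red, green, blue), "fx", "fy", "cx", "cy" (pixels), "dist" ([k1, k2, p1, p2, k3] as OpenCV has them; the pictures are not rectified), "extrinsics" (4x4, takes a point from world to camera coordinates). Camera axes: x right, y down, z forward; pixel columns grow to the right and rows downward; lengths in m; the calibration is good to about 2 mm. A picture is of the moment at which its call begins. There is no depth.
- bot.job_done(): hands the job in; it is judged then, once.
The state is a dict: "clock": time; "qpos": joint angles; "qd": joint speeds; "joint_efforts": joint torques, N m; "position": TCP position; "tool_rot": TCP orientation; "force": force on the tool from outside, world axes, zero at the start; "moment": the same for the moment, N m; "grip_width": finger opening in m; "finger_force": force on a finger pad.
Only numpy, scipy, OpenCV 4.12 (cv2) and the standard library are available. Lean on these libraries where they do the work, as an engineer would, in place of code of your own. Each camera call takes 0.05 s, during which the arm holds its last target. There are 200 camera calls.

## Task

Take the metal saddle cover off the circuit board in the test fixture and hang it astride the free part of the rail, beside the cover already hanging there. Then pick up the loupe and hold it still and level, centred over the board's big square chip, with the rim's mid-height level with the tip of the height gauge's scriber, which is set to the lens's focal height; finish while still holding it there, with nothing else carrying it. Do not touch the board, and leave the height gauge's setting and everything else on the bench as they are.

Things in the scene. Friction and masses are not known exactly. Their poses are not given: they have to be found in the camera images.
- fixture: Fixed test fixture, robot's left or right. Black base 130 (x) x 210 (y) mm, flat top 35 mm above bench; nest block 30 x 118 mm along its middle, 69 mm high. A toggle clamp at each y end, within 22 mm of the middle line, presses the board 50 mm either side of its middle; steel to 93 mm high, red handles out to 146 mm along y. Origin: centre of underside, on the bench; z up.
- board: Circuit board clamped on the fixture's nest, 28 (x) x 116 (y) x 2 mm, underside 69 mm above the bench, tallest part on it 12 mm over its underside; turned like the fixture. Origin: centre of its underside. Not to be touched.
- chip (a point): Centre of the top face of the big square black chip (15 x 15 mm, the largest part on the board), 74 mm above the bench; 12 mm from the board's middle along the board's +y. At the start the cover stands over it.
- cover: Loose saddle cover (upside-down U of 3 mm aluminium, 170 g) over the board, legs on the fixture's base. 42 mm wide (x), 80 long (y); legs 62 deep, 36 clear between; y ends open. On top a black pull 10 (x) x 44 (y) x 24 mm high, gripped across x from above. Origin: midway between the legs' lower edges; top's underside 62, upper face 65, pull's top 89 mm above it.
- cover_pull (a point): Centre of the cover's pull, 77 mm above the cover's origin.
- rail: Fixed hanging rail: steel tube 16 mm thick, 340 mm long along its y, its top 168 mm above the bench, on posts 160 mm either side of the middle. Origin: on the bench under the tube's middle; z up. The spare cover hangs on its +y half; the -y half is free. A cover hung on it has its origin 106 mm above the bench, its y along the rail.
- rail_mid (a point): Top of the rail's tube at its middle.
- spare_cover: A second cover, same as the first, already hanging astride the +y half of the rail. Origin as for the first. Leave it.
- gauge: Height gauge, fixed, behind the fixture as the robot sees it: steel base 80 (x) x 100 (y) x 44 mm, upright beam 338 mm high, locked slider with a scriber arm reaching 80 mm from the origin along its -x (towards the fixture). Origin: centre of the base's underside.
- scriber_tip (a point): Lower corner at the tip of the height gauge's scriber: its height marks the focal height of the lens (134 to 176 mm above the bench, 60 to 102 mm above the chip). It stops 75 to 150 mm short of the chip, seen from above.
- loupe: Loose hand loupe (about 160 g, steel and black) lying flat on the bench: round rim 62 mm across, 12 mm high, with a clear lens; straight handle 14 mm high, 16 to 18 mm wide, along its -x from 41 to 145 mm from the lens centre. Origin: under the lens centre on the rim's lower face; z up through the lens.
- lens (a point): Centre of the lens at mid-height of the rim, 6 mm above the loupe's origin.
- loupe_grip (a point): Balance point on the handle, 57 mm from the lens centre along the loupe's -x, 7 mm above the loupe's lower face; the handle is 16 mm wide there. Gripped here it hangs level.
- multimeter: Handheld meter 150 x 75 x 38 mm lying at one side of the bench. Leave it.
- carton: Cardboard box 120 x 160 x 75 mm at one side of the bench. Leave it.
- screwdriver: Screwdriver lying on the bench nearer the robot. Leave it.
- tape_roll: Roll of tape 84 mm across, 19 mm high, lying flat nearer the robot. Leave it.
- parts_tray: Blue parts tray 100 x 140 x 35 mm between and behind the fixture and rail. Leave it.
- dispenser: Bottle 56 mm across, 130 mm tall, at the front left of the bench. Leave it.
Things that resemble listed ones, but are neither listed nor needed, are in the scene too. Of the things like the loupe, leave any that is red; of the rest the larger one is meant.

How it is judged:
By the outcome, as a careful person would: the job done as asked, in the order asked, and still so for the second after the job is handed in, while the arm keeps its last pose, push and grip.
It also fails if it takes over 59 s, if anything falls off the work surface, if the arm or the gripper's body presses on something with over 40 N, if the wrist force passes 120 N, or if a joint passes its speed limit or range.

## Working session

There is one attempt and no reset: what is moved stays moved. The work goes in short steps, Python scripts to look and compute and a shell command to move; the robot and the scene stay as the last step left them, time stands still between calls to the robot, and variables do not carry over. Pictures are saved under pics/ and viewed, at most 10 in all, crops included, and the job is handed in when it is done.

```bash
ls; mkdir -p pics
cat > h.py <<'E'
import numpy as np, cv2
from workcell import bot
def grab(n):
    f=bot.grab_frame(n); f['K']=np.array([[f['fx'],0,f['cx']],[0,f['fy'],f['cy']],[0,0,1.]]); f['d']=np.array(f['dist'],float); f['E']=np.array(f['extrinsics']); f['bgr']=cv2.cvtColor(np.ascontiguousarray(f['pixels']),cv2.COLOR_RGB2BGR); return f
def ray(f,uv):
    p=cv2.undistortPoints(np.array([[uv]],float),f['K'],f['d'])[0,0]
    R,t=f['E'][:3,:3],f['E'][:3,3]
    d=R.T@np.array([p[0],p[1],1]); return -R.T@t,d/np.linalg.norm(d)
def plane(f,uv,z):
    c,d=ray(f,uv); return c+d*(z-c[2])/d[2]
def tri(f1,u1,f2,u2):
    c1,d1=ray(f1,u1);c2,d2=ray(f2,u2)
    s=np.linalg.lstsq(np.c_[d1,-d2],c2-c1,rcond=None)[0]
    a,b=c1+d1*s[0],c2+d2*s[1]; return (a+b)/2,np.linalg.norm(a-b)
def proj(f,p):
    r=cv2.Rodrigues(f['E'][:3,:3])[0]
    return cv2.projectPoints(np.array(p,float).reshape(-1,3),r,f['E'][:3,3],f['K'],f['d'])[0][:,0]
E
python3 - <<'E'
from h import *
import pickle
for n in ['scene','top']:
    f=grab(n); cv2.imwrite(f'pics/{n}0.png',f['bgr']); pickle.dump(f,open(f'{n}0.pkl','wb'))
    print(n,f['fx'],f['cx'],f['cy'],(-f['E'][:3,:3].T@f['E'][:3,3]).round(3), f['E'][2,:3].round(2))
print(bot.observe())
E
```

```text
pics
scene 400.55485100313655 324.49097852569366 197.76181349316556 [ 1.531 -0.337  0.94 ] [-0.77  0.25 -0.59]
top 388.90680827093587 330.37132862566847 202.66463413554197 [0.272 0.005 1.342] [ 0.18 -0.01 -0.98]
{'clock': 0.1, 'qpos': array([ 1.04582489,  0.52194366, -0.03632122,  1.59990418,  0.02121567,
        1.02110524, -0.11280494]), 'qd': array([-0.00059856, -0.00173361, -0.00080168, -0.00158537, -0.00145619,
        0.00062149,  0.00032226]), 'joint_efforts': array([ 5.85119313e-03, -9.28491068e+01,  1.98504813e+00, -3.70537090e+01,
        1.81898352e-02,  5.31131212e-03, -9.36956667e-05]), 'position': array([ 0.27436244, -0.56121833,  0.20140684]), 'tool_rot': array([-3.14062119e+00,  8.34753309e-05,  4.54757515e-01]), 'force': array([ 0.20609478, -0.06784135,  0.27361701]), 'moment': array([ 0.02825363, -0.00527767,  0.06958114]), 'finger_force': 0.0, 'grip_width': 0.08543404897067085}
```

View pics/scene0.png

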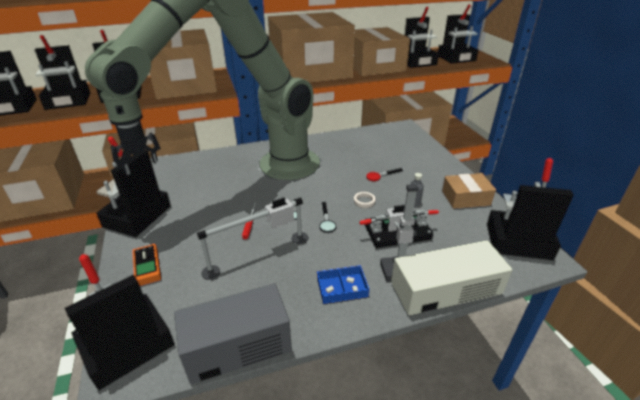

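View pics/top0.png

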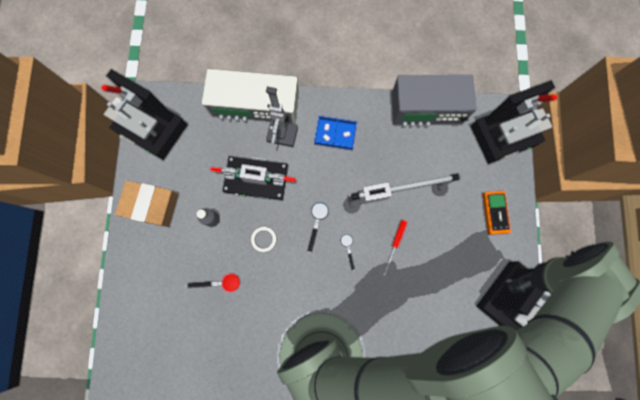

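The scene shows the fixture at top-view (253,175), the rail running from (352,200) to (455,178) with the spare cover at (377,191), and the large black loupe at (319,211) with its handle end at (311,248). The small loupe is at (347,240), the red one at (230,283), and the gauge at (280,125). Next, an enlarged composite.

Run:
```python
from h import *
import pickle
t=pickle.load(open('top0.pkl','rb'))['bgr'];s=pickle.load(open('scene0.pkl','rb'))['bgr']
r=lambda im,x,y,w,h:cv2.resize(im[y:y+h,x:x+w],(400,300),interpolation=cv2.INTER_CUBIC)
a=np.vstack([np.hstack([r(t,205,80,100,75),r(t,205,135,100,75)]),np.hstack([r(t,340,145,132,99),r(s,350,165,100,75)])])
cv2.imwrite('pics/c1.png',a)
```

```text
(no output)
```

View pics/c1.png

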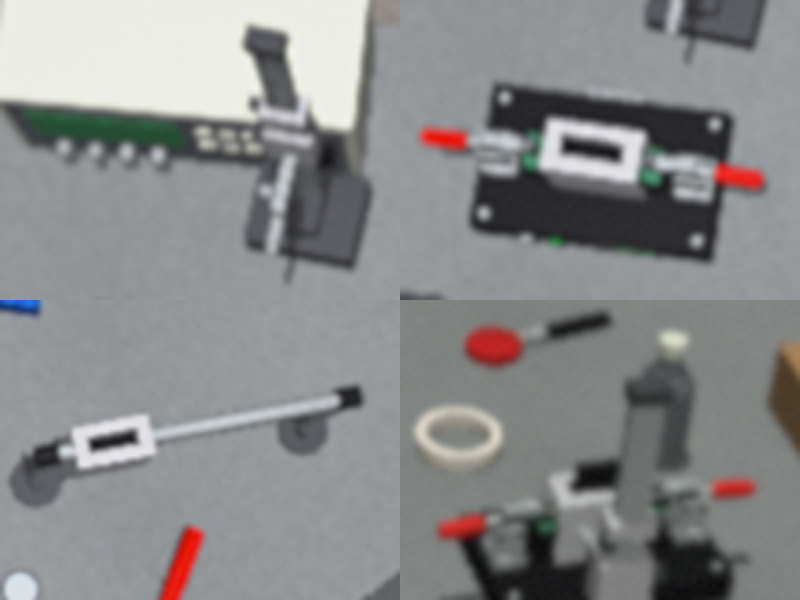

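Composite: the pull's centre is at about top (252.8,172.5). The scriber's dark tip is at about (277.5,150). The tube's end caps are at about (352,198) and (456,177), and the spare is at (377,191). Coarse positions next.

Run:
```python
from h import *
import pickle
t=pickle.load(open('top0.pkl','rb'));s=pickle.load(open('scene0.pkl','rb'))
P=lambda n,uv,z:print(n,plane(t,uv,z).round(4))
P('pull',(252.8,172.5),.124)
P('handleL',(310-100-100+1.5,169),.09) if 0 else None
hsv=cv2.cvtColor(t['bgr'],cv2.COLOR_BGR2HSV)
m=((hsv[...,0]<8)|(hsv[...,0]>172))&(hsv[...,1]>150)&(hsv[...,2]>120)
n,l,st,c=cv2.connectedComponentsWithStats(m.astype(np.uint8))
for i in range(1,n):
    if st[i,4]>15: print('red',c[i].round(1),st[i])
# fixture screws
for q in [(104,97),(315,124),(84,214),(298,241)]: P('screw',(205+q[0]/4,135+q[1]/4),.037)
for q in [(45,455),(348,397)]: P('railend',(340+q[0]*.33,145+(q[1]-300)*.33),.16)
P('spare pull',(340+113*.33,145+141*.33),.195)
P('lens',(319.5,211),.006);P('hend',(311,249),.007)
P('tip',(277.5,150),.15)
```

```text
pull [0.5798 0.239  0.124 ]
red [109.   87.7] [102  85  18   6  58]
red [551.1  96.6] [539  94  19   6  49]
red [215.7 169.3] [211 167  10   5  37]
red [289.1 178.8] [284 176  12   6  48]
red [399.2 233.3] [392 220  15  28 172]
red [230.4 282.2] [222 274  18  18 247]
screw [0.6466 0.3342 0.037 ]
screw [0.6285 0.1504 0.037 ]
screw [0.5425 0.3435 0.037 ]
screw [0.525  0.1597 0.037 ]
railend [ 0.5059 -0.0881  0.16  ]
railend [ 0.5778 -0.4029  0.16  ]
spare pull [ 0.5154 -0.1529  0.195 ]
lens [0.4798 0.0218 0.006 ]
hend [0.3476 0.0464 0.007 ]
tip [0.6496 0.1603 0.15  ]
```

```bash
python3 -m crank '{"travel":[[0,0,5],[0,0,10],[3,3,14],[6,7,16],[9,11,18]],"turn":[[0,0,0],[0,0,0],[0,0,0],[0,0,5],[0,0,10]],"gripper":[0,0,0,0,0]}'; python3 -m crank '{"travel":[[4,4,0],[8,8,1],[12,12,1],[17,15,1],[17,15,1]],"turn":[[0,0,8],[0,0,16],[0,0,24],[0,0,30],[0,0,30]],"gripper":[0,0,0,0,0]}'
python3 - <<'E'
from h import *
import pickle
f=grab('wrist'); cv2.imwrite('pics/w1.png',f['bgr']); pickle.dump(f,open('w1.pkl','wb'))
print((-f['E'][:3,:3].T@f['E'][:3,3]).round(3), f['E'][:3,:3].round(2),f['fx'])
o=bot.observe();print(o['clock'],o['position'],o['tool_rot'],o['qpos'])
E
```

```text
clock: 0.6
position: [0.3565, -0.4617, 0.3771]
tool_rot: [3.141, 0.0, 0.632]
force: [0.9, 0.4, -0.2]
grip_width: 0.0856
finger_force: 0.0
clock: 1.1
position: [0.5285, -0.3095, 0.3858]
tool_rot: [-3.141, -0.001, 1.161]
force: [-0.2, -0.3, 0.1]
grip_width: 0.0853
finger_force: 0.0
[ 0.563 -0.232  0.558] [[ 0.92 -0.4   0.  ]
 [-0.38 -0.87  0.32]
 [-0.13 -0.3  -0.95]] 280.0572181912112
1.15 [ 0.5309892  -0.30700886  0.38521613] [-3.14106576e+00 -3.07533021e-03  1.16061844e+00] [ 0.62009413  0.39030956 -0.28487785  1.34760598  0.10524656  1.41913198
 -0.07055427]
```

View pics/w1.png

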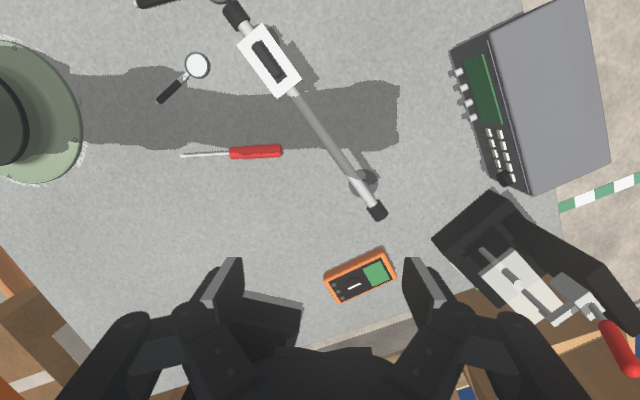

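Wrist view: the rail's caps are at (236,14) and (377,211), the spare cover at (269,61), and the free tube lies between (295,100) and (370,200). I'll triangulate this with the top view, then go look at the fixture.

```bash
cat > rail.py <<'E'
from h import *
import pickle
t=pickle.load(open('top0.pkl','rb'));w=pickle.load(open('w1.pkl','rb'));s=pickle.load(open('scene0.pkl','rb'))
def dark(f,x,y,r,th=50):
    g=cv2.cvtColor(f['bgr'],cv2.COLOR_BGR2GRAY)[y-r:y+r,max(x-r,0):x+r]
    n,l,st,c=cv2.connectedComponentsWithStats((g<th).astype(np.uint8))
    i=1+np.argmax(st[1:,4]); return c[i]+[max(x-r,0),y-r],st[i,4],st[i,:4]+[max(x-r,0),y-r,0,0]
for nm,a,b in [('A',(236,14,13),(354,196,6)),('B',(377,211,12),(455,177,6)),('sp',(269,61,25),(377,191,8))]:
    ca=dark(w,*a);cb=dark(t,*b);print(nm,ca[0],ca[1:],cb[0],cb[1:]);print(tri(w,ca[0],t,cb[0]))
E
python3 rail.py
python3 -m crank '{"travel":[[0,5,0],[0,10,0],[0,15,0],[0,20,0],[0,25,0]],"turn":[[0,0,0],[0,0,5],[0,0,10],[0,0,14],[0,0,18]],"gripper":[0,0,0,0,0]}'|head -3; python3 -m crank '{"travel":[[0,5,0],[0,10,0],[0,15,0],[0,18,0],[0,18,0]],"turn":[[0,0,0],[0,0,0],[0,0,0],[0,0,0],[0,0,0]],"gripper":[0,0,0,0.2,0.4]}'|head -3
python3 - <<'E'
from h import *
import pickle
f=grab('wrist'); cv2.imwrite('pics/w2.png',f['bgr']); pickle.dump(f,open('w2.pkl','wb'))
o=bot.observe();print(o['clock'],o['position'],o['tool_rot'],o['qpos'])
E
```

```text
clock: 1.65
position: [0.5254, -0.0611, 0.386]
tool_rot: [-3.141, 0.0, 1.47]
clock: 2.15
position: [0.525, 0.1216, 0.3858]
tool_rot: [-3.141, -0.001, 1.473]
2.2 [0.52546121 0.11892124 0.38568756] [-3.14080248e+00 -1.89901157e-04  1.47034117e+00] [ 0.09092604  0.27595819 -0.54976628  1.53132141  0.14503999  1.37595018
 -0.57062159]Traceback (most recent call last):
  File "rail.py", line 9, in <module>
    ca=dark(w,*a);cb=dark(t,*b);print(nm,ca[0],ca[1:],cb[0],cb[1:]);print(tri(w,ca[0],t,cb[0]))
  File "rail.py", line 7, in dark
    i=1+np.argmax(st[1:,4]); return c[i]+[max(x-r,0),y-r],st[i,4],st[i,:4]+[max(x-r,0),y-r,0,0]
        ~~~~~~~~~^^^^^^^^^^
    return _wrapfunc(a, 'argmax', axis=axis, out=out, **kwds)
    return bound(*args, **kwds)
ValueError: attempt to get argmax of an empty sequence
```

View pics/w2.png

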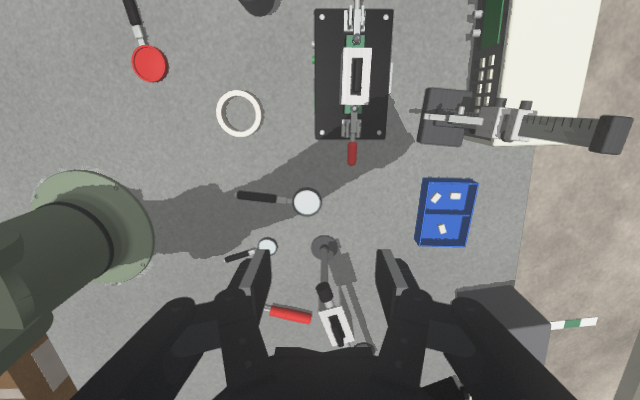

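Wrist view 2: the pull is at (355,75), fixture screws at about (321,14), (389,14), (322,131) and (382,132), and the scriber tip at about (412,111). The large loupe's lens is at (307,202) and its handle end at (238,195). I'll triangulate these with the top view.

```bash
cat > m2.py <<'E'
from h import *
import pickle
t=pickle.load(open('top0.pkl','rb'));w1=pickle.load(open('w1.pkl','rb'));w2=pickle.load(open('w2.pkl','rb'))
def blob(f,x,y,r,dark=True,th=None,sz=4):
    x0,y0=max(x-r,0),max(y-r,0)
    g=cv2.cvtColor(f['bgr'],cv2.COLOR_BGR2GRAY)[y0:y+r,x0:x+r]
    g=cv2.resize(g,None,fx=sz,fy=sz,interpolation=cv2.INTER_CUBIC)
    if th is None: th,_=cv2.threshold(g,0,255,cv2.THRESH_OTSU)
    m=((g<th) if dark else (g>th)).astype(np.uint8)
    n,l,st,c=cv2.connectedComponentsWithStats(m)
    lab=l[(y-y0)*sz,(x-x0)*sz]
    if lab==0 or m[(y-y0)*sz,(x-x0)*sz]==0: print('centre not in blob',th); return None
    cs=cv2.findContours((l==lab).astype(np.uint8),0,1)[0][0]
    rc=cv2.minAreaRect(cs)
    k=lambda p:(np.array(p)+.5)/sz-.5+[x0,y0]
    return k(rc[0]),k(cv2.boxPoints(rc)),np.array(rc[1])/sz,k(c[lab]),th
if __name__=='__main__':
    for nm,f,a in [('A',w1,(236,14,13)),('B',w1,(377,211,12)),('At',t,(355,194,6)),('Bt',t,(455,177,6)),('pull',w2,(355,75,22)),('pullt',t,(253,173,8)),('sp',w1,(269,61,22)),('spt',t,(377,191,8))]:
        b=blob(f,*a)
        if b: print(nm,b[0].round(1),b[2].round(1),b[3].round(1),b[4])
    for nm,f,a in [('lens',w2,(307,202,20)),('lenst',t,(319,211,12))]:
        b=blob(f,*a,dark=False)
        if b: print(nm,b[0].round(1),b[2].round(1),b[3].round(1),b[4])
    print('rim',tri(w2,(307,202),t,(319.5,211)),'tip',tri(w2,(412,111),t,(277.5,150)))
    for z in (.035,.037): print([plane(w2,q,z)[:2].round(4) for q in [(321,14),(389,14),(322,131),(382,132)]])
E
python3 m2.py
```

```text
A [233.7  12.4] [32.  20.2] [234.2  12.7] 127.0
B [377.3 210.7] [20.  16.1] [377.7 211.2] 127.0
At [354.5 195.1] [11.7  8.5] [354.8 196. ] 100.0
Bt [453.3 177.2] [ 7.5 11.8] [454.8 177. ] 100.0
pull [356.  76.] [11.3 37.7] [356.1  75.9] 146.0
pullt [252.3 171.7] [15.6  4.9] [252.3 171.8] 141.0
sp [268.6  60.9] [46.9 13.5] [268.4  60.8] 160.0
spt [376.8 191. ] [ 4.8 16.1] [376.9 191. ] 135.0
lens [306.5 201.9] [23.5 25.2] [306.5 202. ] 169.0
lenst [319.5 210.5] [14.2 14.8] [319.4 210.5] 182.0
rim (array([0.48103974, 0.02082122, 0.00705398]), np.float64(0.003361235251458974)) tip (array([ 0.70082839,  0.18020678, -0.00380626]), np.float64(0.004829528242488151))
[array([0.5449, 0.3478]), array([0.655 , 0.3374]), array([0.5281, 0.1623]), array([0.6369, 0.15  ])]
[array([0.5448, 0.3472]), array([0.6545, 0.3369]), array([0.5281, 0.1625]), array([0.6365, 0.1502])]
```

Run:
```python
from m2 import *
for nm,f,a in [('pull',w2,(355,75,22)),('sp',w1,(268,61,22))]:
    b=blob(f,*a);T=blob(t,*((253,173,8) if nm=='pull' else (377,191,8)))
    print(nm,tri(f,b[0],t,T[0]))
    q=b[1]; l=[(q[i]+q[(i+1)%4])/2 for i in range(4)]
    z=.124 if nm=='pull' else .195
    m=[plane(f,p,z) for p in l]; ds=[m[0]-m[2],m[1]-m[3]]
    d=max(ds,key=np.linalg.norm); print('len',[np.linalg.norm(x).round(4) for x in ds],'yaw of long',np.degrees(np.arctan2(-d[0],d[1]))%180, 'on plane',plane(f,b[0],z),plane(t,T[0],z))
# rail end B / tube centre line in w1
print('B',tri(w1,(377.3,210.7),t,(455,177)))
```

```text
pull (array([0.58653499, 0.24312083, 0.10903511]), np.float64(0.001131728410613724))
len [np.float64(0.0162), np.float64(0.0499)] yaw of long 173.31985855694143 on plane [0.58513462 0.24142966 0.124     ] [0.58236457 0.24066646 0.124     ]
sp (array([ 0.52205727, -0.15502629,  0.1699962 ]), np.float64(0.0006459147944748641))
len [np.float64(0.0511), np.float64(0.0156)] yaw of long 12.921018936327993 on plane [ 0.52446039 -0.16022532  0.195     ] [ 0.51695003 -0.15139683  0.195     ]
B (array([ 0.57854473, -0.40450684,  0.15798767]), np.float64(0.000717300467411694))
```

```bash
python3 -m crank '{"travel":[[3,2,-3],[6,3,-8],[6,3,-8],[6,3,-8],[6,3,-8]],"turn":[[0,0,-1],[0,0,-1],[0,0,-1],[0,0,-1],[0,0,-1]],"gripper":[0.4,0.4,0.4,0.4,0.4]}'
python3 - <<'E'
from h import *
import pickle
f=grab('wrist'); cv2.imwrite('pics/w3.png',f['bgr']); pickle.dump(f,open('w3.pkl','wb'))
print(proj(f,[[.585,.2414,.124]]))
E
```

```text
clock: 2.7
position: [0.5859, 0.1464, 0.3072]
tool_rot: [3.141, -0.0, 1.449]
force: [0.1, -0.1, 0.7]
grip_width: 0.0514
finger_force: 0.0
[[311.46234324  96.96102761]]
```

View pics/w3.png

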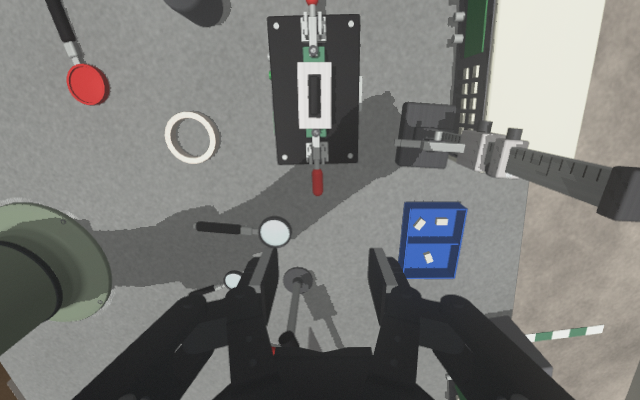

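Wrist view 3: the pull is at (314,96) inside the white cover top, centred at about (314,95). The clamps are at (313,30) and (316,150), and the lens is at (275,233).

Run:
```python
from m2 import *
w3=pickle.load(open('w3.pkl','rb'))
for f,a in [(w2,(356,76,22)),(w3,(314,96,24))]:
    b=blob(f,*a);print(b[0],b[2],b[4]);q=b[1]; l=[(q[i]+q[(i+1)%4])/2 for i in range(4)]
    for z in (.118,.124):
        m=[plane(f,p,z) for p in l]; ds=[m[0]-m[2],m[1]-m[3]]
        d=max(ds,key=np.linalg.norm); print(z,plane(f,b[0],z),[np.linalg.norm(x).round(4) for x in ds],np.degrees(np.arctan2(-d[0],d[1])))
print('tri',tri(w2,blob(w2,356,76,22)[0],w3,blob(w3,314,96,24)[0]),tri(t,blob(t,253,173,8)[0],w3,blob(w3,314,96,24)[0]))
# white cover top in w3
for f,a in [(w2,(343,76,45)),(w3,(303,90,45))]:
    b=blob(f,*a,dark=False,th=185)
    if b:
        q=b[1];m=[plane(f,p,.100) for p in q];print('cover',np.mean(m,0),[np.linalg.norm(m[i]-m[i-1]).round(4) for i in range(4)],[np.degrees(np.arctan2(*(m[i]-m[i-1])[1::-1])).round(1) for i in range(4)])
print('screws',[plane(w3,q,.036)[:2].round(4) for q in [(278,27),(350,22),(285,158),(351,156)]])
b=blob(w3,275,233,22,dark=False);print('lens',b[0],plane(w3,b[0],.008)); print(tri(w2,(306.5,202),w3,b[0]))
```

```text
[356.04312706  75.95386505] [11.30546093 37.68898773] 146.0
0.118 [0.58583784 0.24193056 0.118     ] [np.float64(0.0164), np.float64(0.0506)] -6.680141318114737
0.124 [0.58513462 0.24142966 0.124     ] [np.float64(0.0162), np.float64(0.0499)] -6.68014131811479
[313.875       95.62499619] [43.49999237 12.99999809] 140.0
0.118 [0.58790991 0.24275037 0.118     ] [np.float64(0.0498), np.float64(0.0158)] -7.580963542000398
0.124 [0.58805869 0.24253753 0.124     ] [np.float64(0.049), np.float64(0.0155)] -7.58096354200048
tri (array([0.5875599 , 0.24322346, 0.10315522]), np.float64(0.00011284953907373494)) (array([0.58731648, 0.243697  , 0.10568354]), np.float64(0.001169851374397555))
cover [0.5879592  0.24244565 0.1       ] [np.float64(0.044), np.float64(0.0805), np.float64(0.0416), np.float64(0.0807)] [np.float64(172.3), np.float64(83.1), np.float64(-7.5), np.float64(-95.2)]
cover [0.58740891 0.24303157 0.1       ] [np.float64(0.0793), np.float64(0.0413), np.float64(0.0793), np.float64(0.0441)] [np.float64(81.4), np.float64(-7.1), np.float64(-96.5), np.float64(172.9)]
screws [array([0.5482, 0.3416]), array([0.6483, 0.3354]), array([0.5279, 0.1588]), array([0.6325, 0.1491])]
lens [274.5   232.375] [0.48129404 0.02013115 0.008     ]
(array([0.48150686, 0.02049617, 0.00884381]), np.float64(2.315979062646289e-05))
```

```bash
python3 -m crank '{"travel":[[0.2,3,0],[0.2,7,-2],[0.2,9.6,-6],[0.2,9.6,-11],[0.2,9.6,-15]],"turn":[[0,0,0],[0,0,0],[0,0,0],[0,0,0],[0,0,0]],"gripper":[0.4,0.4,0.4,0.4,0.4]}'
python3 - <<'E'
from h import *
import pickle
f=grab('wrist'); cv2.imwrite('pics/w4.png',f['bgr']); pickle.dump(f,open('w4.pkl','wb'))
o=bot.observe();print(o['position'],o['tool_rot'],proj(f,[[.5877,.2428,.124],[.5877,.2428,.1]]),proj(f,[o['position']]))
E
```

```text
clock: 3.25
position: [0.5877, 0.2435, 0.1557]
tool_rot: [3.14, -0.001, 1.45]
force: [1.7, 0.0, 0.1]
grip_width: 0.0512
finger_force: 0.0
[0.58547    0.24148241 0.14963731] [-3.13690438  0.0034114   1.45000933] [[321.84130542 219.31219001]
 [321.88775906 208.69986883]] [[318.86198016 235.38739685]]
```

View pics/w4.png

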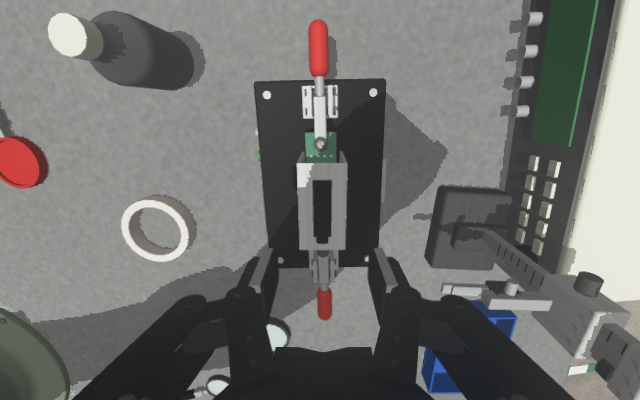

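Wrist view 4: the pull is at (322,212), between the fingertips at (262,252) and (380,250), so it is centred. Descending slowly and gripping.

```bash
python3 -m crank '{"travel":[[0,0,-1.5],[0,0,-3],[0,0,-4],[0,0,-4.6],[0,0,-4.9]],"turn":[[0,0,0],[0,0,0],[0,0,0],[0,0,0],[0,0,0]],"gripper":[0.4,0.4,0.4,0.4,0.4]}'; python3 -m crank '{"travel":[[0,0,0],[0,0,0],[0,0,0],[0,0,0],[0,0,0]],"turn":[[0,0,0],[0,0,0],[0,0,0],[0,0,0],[0,0,0]],"gripper":[0.5,0.7,1,1,1]}' 60;python3 -m crank '{"travel":[[0,0,0],[0,0,0],[0,0,0],[0,0,0],[0,0,0]],"turn":[[0,0,0],[0,0,0],[0,0,0],[0,0,0],[0,0,0]],"gripper":[1,1,1,1,1]}'
```

```text
clock: 3.8
position: [0.5882, 0.2432, 0.1072]
tool_rot: [3.141, -0.0, 1.449]
force: [0.2, -0.4, -0.0]
grip_width: 0.0512
finger_force: 0.0
clock: 4.3
position: [0.588, 0.2431, 0.1072]
tool_rot: [3.141, -0.0, 1.45]
force: [-0.1, -0.4, -1.2]
grip_width: -0.0
finger_force: 0.0
clock: 4.8
position: [0.5879, 0.2431, 0.107]
tool_rot: [-3.142, 0.0, 1.45]
force: [-0.0, 0.5, 0.1]
grip_width: -0.0001
finger_force: 0.0
```

The fingers shut on nothing, so I'll look.

Run:
```python
from h import *
import pickle
f=grab('wrist'); s=grab('scene'); pickle.dump((f,s),open('w5.pkl','wb'))
a=np.vstack([cv2.resize(f['bgr'][100:400,200:450],(400,480)),]); b=cv2.resize(s['bgr'][140:260,350:450],(400,480),interpolation=cv2.INTER_CUBIC)
cv2.imwrite('pics/w5.png',np.hstack([a,b]))
o=bot.observe();print(o['position'],o['tool_rot'],proj(f,[o['position']]))
```

```text
[0.58793326 0.24311765 0.10704991] [ 3.14157205e+00 -8.30643818e-06  1.44959503e+00] [[321.6635078  236.37057125]]
```

View pics/w5.png

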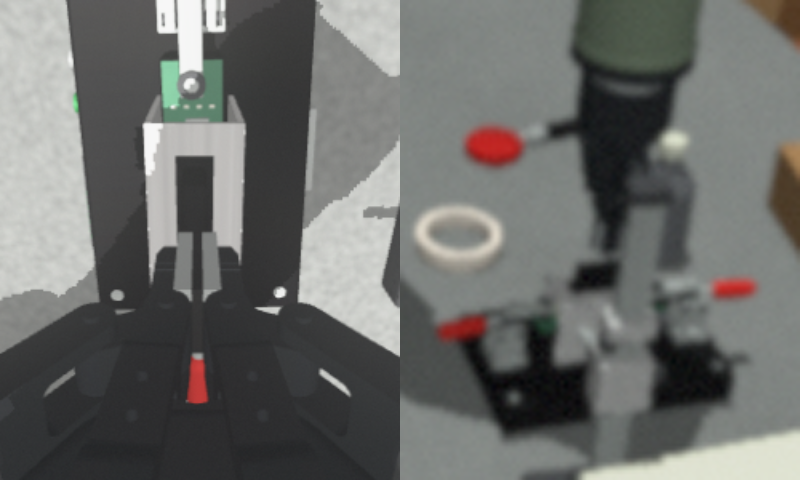

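The closed fingertips are at about wrist (323,250), the pull's far end is at row 197, and the tips hide its near part. In the scene view the tips seem to be above the pull. Checking the geometry numerically.

Run:
```python
from h import *
import pickle
f,s=pickle.load(open('w5.pkl','rb'))
p=np.array([.588,.2431,.107])
for h in (0,.01,.02,.03): print(h,proj(f,[p+[0,0,h]])[0].round(1),proj(s,[p+[0,0,h]])[0].round(1))
print('camera',(-f['E'][:3,:3].T@f['E'][:3,3]).round(3))
c=np.array([.5877,.2428,0]);ya=np.radians(-7.2);ex=np.array([np.cos(ya),np.sin(ya),0]);ey=np.array([-np.sin(ya),np.cos(ya),0])
for nm,hx,hy,z in [('top',.021,.04,.1),('pull top',.005,.022,.124),('pull base',.005,.022,.1)]:
    q=[c+a*hx*ex+b*hy*ey+[0,0,z] for a in(-1,1) for b in (1,-1)]
    print(nm,proj(f,q).round(0).tolist(),proj(s,q).round(1).tolist())
print('scene crop->full tip',(350+205/4, 140+250/4),'pull',(350+197/4,140+275/4))
```

```text
0 [321.8 236.4] [399.9 209.6]
0.01 [321.7 243.2] [400.2 207.3]
0.02 [321.6 250.8] [400.5 204.9]
0.03 [321.6 259.2] [400.9 202.5]
camera [0.599 0.327 0.279]
top [[290.0, 177.0], [293.0, 281.0], [353.0, 177.0], [349.0, 281.0]] [[408.4, 206.2], [386.4, 208.8], [412.8, 213.6], [390.3, 216.3]]
pull top [[313.0, 216.0], [313.0, 279.0], [330.0, 216.0], [329.0, 279.0]] [[406.0, 204.0], [393.6, 205.4], [407.0, 205.7], [394.6, 207.2]]
pull base [[314.0, 203.0], [315.0, 260.0], [329.0, 203.0], [328.0, 260.0]] [[405.1, 209.6], [392.9, 211.0], [406.1, 211.3], [393.8, 212.8]]
scene crop->full tip (401.25, 202.5) pull (399.25, 208.75)
```

Both views put the real fingertips about 20 mm above the reported TCP, which means they closed just above the pull. I'll reopen, go about 17 mm lower while watching the force, and close again.

```bash
python3 -m crank '{"travel":[[0,0,0],[0,0,0],[0,0,0],[0,0,0],[0,0,0]],"turn":[[0,0,0],[0,0,0],[0,0,0],[0,0,0],[0,0,0]],"gripper":[0.6,0.6,0.6,0.6,0.6]}' 60; python3 -m crank '{"travel":[[0,0,-0.4],[0,0,-0.8],[0,0,-1.2],[0,0,-1.5],[0,0,-1.7]],"turn":[[0,0,0],[0,0,0],[0,0,0],[0,0,0],[0,0,0]],"gripper":[0.6,0.6,0.6,0.6,0.6]}'; python3 -m crank '{"travel":[[0,0,0],[0,0,0],[0,0,0],[0,0,0],[0,0,0]],"turn":[[0,0,0],[0,0,0],[0,0,0],[0,0,0],[0,0,0]],"gripper":[0.7,0.8,1,1,1]}'
```

```text
clock: 5.4
position: [0.5879, 0.2431, 0.107]
tool_rot: [-3.142, 0.0, 1.45]
force: [1.2, -0.1, 0.9]
grip_width: 0.0341
finger_force: 0.0
clock: 5.9
position: [0.5878, 0.2431, 0.0896]
tool_rot: [-3.141, 0.0, 1.45]
force: [0.3, -0.4, 0.2]
grip_width: 0.0344
finger_force: 0.0
clock: 6.4
position: [0.588, 0.2432, 0.0903]
tool_rot: [3.141, -0.0, 1.45]
force: [-1.6, -0.1, 4.3]
grip_width: 0.0072
finger_force: 59.1
```

Contact, but the width is 7.2 mm rather than 10, so the pinch is probably shallow. I'll reopen and go 6 mm deeper.

```bash
python3 -m crank '{"travel":[[0,0,0],[0,0,0],[0,0,0],[0,0,0],[0,0,0]],"turn":[[0,0,0],[0,0,0],[0,0,0],[0,0,0],[0,0,0]],"gripper":[0.6,0.6,0.6,0.6,0.6]}' 60; python3 -m crank '{"travel":[[0,0,-0.2],[0,0,-0.4],[0,0,-0.6],[0,0,-0.6],[0,0,-0.6]],"turn":[[0,0,0],[0,0,0],[0,0,0],[0,0,0],[0,0,0]],"gripper":[0.6,0.6,0.6,0.6,0.6]}'; python3 -m crank '{"travel":[[0,0,0],[0,0,0],[0,0,0],[0,0,0],[0,0,0]],"turn":[[0,0,0],[0,0,0],[0,0,0],[0,0,0],[0,0,0]],"gripper":[0.7,0.8,1,1,1]}'
```

```text
clock: 6.9
position: [0.5879, 0.2431, 0.09]
tool_rot: [-3.142, 0.0, 1.45]
force: [0.1, 0.1, 0.5]
grip_width: 0.0341
finger_force: 0.0
clock: 7.4
position: [0.5879, 0.2431, 0.084]
tool_rot: [-3.141, 0.0, 1.45]
force: [-0.3, 0.3, 0.8]
grip_width: 0.0342
finger_force: 0.0
clock: 7.9
position: [0.5879, 0.2431, 0.0842]
tool_rot: [3.141, -0.0, 1.45]
force: [-2.3, -1.0, 3.9]
grip_width: 0.0079
finger_force: 59.4
```

```bash
python3 -m crank '{"travel":[[0,0,0.5],[0,0,1],[0,0,1.5],[0,0,2],[0,0,2]],"turn":[[0,0,0],[0,0,0],[0,0,0],[0,0,0],[0,0,0]],"gripper":[1,1,1,1,1]}'
python3 - <<'E'
from h import *
import pickle
f=grab('wrist'); s=grab('scene'); pickle.dump((f,s),open('w6.pkl','wb'))
g,s0=pickle.load(open('w5.pkl','rb'))
c=lambda f:cv2.resize(f['bgr'][150:300,260:385],(400,480))
b=cv2.resize(s['bgr'][180:240,375:425],(400,480),interpolation=cv2.INTER_CUBIC)
cv2.imwrite('pics/w6.png',np.hstack([c(f),b]))
print(bot.observe()['force'])
E
```

```text
clock: 8.4
position: [0.5883, 0.2433, 0.1049]
tool_rot: [3.141, -0.001, 1.45]
force: [-0.3, 0.1, -1.8]
grip_width: 0.0079
finger_force: 58.7
[ 0.24202619  0.07976107 -1.4653223 ]
```

View pics/w6.png

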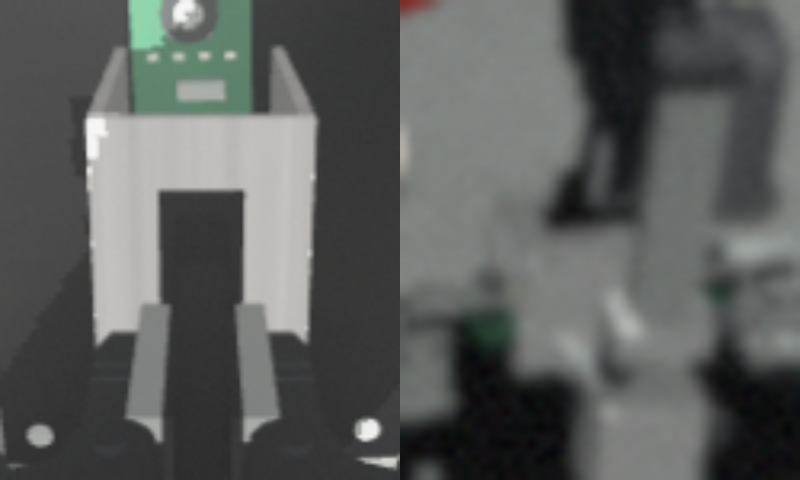

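It is lifted: force −1.7 N, which matches the 170 g cover, and the cover is level. The view shows the pads on either side of the pull and the cover top square at its far end. Raising, then carrying over to the rail.

```bash
python3 -m crank '{"travel":[[0,0,3],[0,0,7],[0,0,12],[0,0,17],[0,0,20]],"turn":[[0,0,0],[0,0,0],[0,0,0],[0,0,0],[0,0,0]],"gripper":[1,1,1,1,1]}';python3 -m crank '{"travel":[[0,-2,0],[0,-5,0],[-1,-9,0],[-1,-13,0],[-1,-17,0]],"turn":[[0,0,0],[0,0,0],[0,0,0],[0,0,0],[0,0,0]],"gripper":[1,1,1,1,1]}';python3 -m crank '{"travel":[[0,-4,0],[0,-8,0],[0,-12,0],[0,-16,0],[0,-20,0]],"turn":[[0,0,3],[0,0,6],[0,0,9],[0,0,12],[0,0,15]],"gripper":[1,1,1,1,1]}';python3 -m crank '{"travel":[[-0.5,-4,0],[-1,-8,0],[-1.4,-12,0],[-1.6,-15,0],[-1.8,-17,0]],"turn":[[0,0,2],[0,0,4],[0,0,4.8],[0,0,4.8],[0,0,4.8]],"gripper":[1,1,1,1,1]}'
```

```text
clock: 9.0
position: [0.5883, 0.2435, 0.3078]
tool_rot: [3.139, -0.002, 1.45]
force: [-0.2, -0.2, -2.2]
grip_width: 0.0083
finger_force: 58.9
clock: 9.5
position: [0.5774, 0.0716, 0.3039]
tool_rot: [-3.141, 0.0, 1.45]
force: [1.8, -0.7, -2.0]
grip_width: 0.0084
finger_force: 58.9
clock: 10.0
position: [0.5776, -0.1285, 0.3039]
tool_rot: [-3.141, 0.0, 1.714]
force: [0.8, 0.2, -2.5]
grip_width: 0.008
finger_force: 58.9
clock: 10.5
position: [0.559, -0.2996, 0.3035]
tool_rot: [-3.141, 0.0, 1.793]
force: [0.4, 1.1, -1.3]
grip_width: 0.0079
finger_force: 58.9
```

```bash
cat > prof.py <<'E'
from m2 import *
B=np.array([.5785,-.4045,.16]);u=np.array([-.2209,.9753,0]);n=np.array([.9753,.2209,0])
for nm,f in (('w1',w1),('top',t)):
    g=cv2.cvtColor(f['bgr'],cv2.COLOR_BGR2GRAY).astype(np.float32)
    for s in (.04,.07,.085,.1,.13):
        off=np.arange(-.024,.0241,.002)
        uv=proj(f,[B+s*u+o*n for o in off]).astype(np.float32)
        v=cv2.remap(g,uv[:,0],uv[:,1],cv2.INTER_LINEAR)
        print(nm,s,v.ravel().astype(int).tolist())
E
python3 prof.py
```

```text
w1 0.04 [180, 178, 178, 178, 176, 166, 131, 118, 136, 187, 213, 221, 223, 217, 202, 171, 128, 116, 116, 115, 109, 103, 102, 106, 114]
w1 0.07 [182, 182, 180, 177, 177, 176, 178, 178, 165, 192, 175, 149, 152, 150, 146, 138, 116, 116, 113, 127, 154, 139, 122, 122, 123]
w1 0.085 [180, 178, 179, 178, 178, 179, 183, 180, 143, 130, 142, 150, 153, 151, 147, 138, 142, 174, 178, 177, 175, 147, 119, 118, 120]
w1 0.1 [181, 180, 179, 177, 172, 176, 183, 183, 148, 129, 144, 152, 153, 150, 147, 137, 153, 181, 178, 177, 173, 151, 118, 118, 122]
w1 0.13 [178, 173, 174, 173, 174, 136, 122, 120, 118, 129, 144, 152, 152, 151, 148, 137, 119, 117, 116, 117, 119, 120, 120, 120, 119]
top 0.04 [92, 92, 92, 89, 85, 83, 87, 99, 120, 146, 166, 182, 189, 185, 177, 165, 156, 151, 152, 153, 154, 154, 155, 155, 155]
top 0.07 [90, 89, 89, 90, 90, 89, 91, 98, 121, 148, 174, 189, 197, 192, 180, 163, 153, 147, 150, 153, 154, 154, 154, 154, 154]
top 0.085 [125, 127, 128, 128, 129, 129, 127, 129, 137, 155, 178, 193, 200, 196, 182, 166, 154, 148, 148, 151, 153, 153, 154, 154, 153]
top 0.1 [152, 152, 153, 153, 151, 148, 140, 136, 138, 158, 178, 196, 200, 198, 182, 168, 153, 147, 146, 149, 150, 151, 151, 151, 150]
top 0.13 [151, 151, 152, 153, 151, 146, 137, 134, 138, 159, 178, 197, 201, 198, 187, 172, 158, 153, 151, 151, 152, 152, 153, 154, 154]
```

The tube's centre line agrees with my line to 1 mm in both views at z=0.16. Lowering onto it at s=85 mm.

```bash
python3 -m crank '{"travel":[[0,-1,0],[0,-2,0],[0,-2.5,-1],[0,-2.5,-2],[0,-2.5,-3]],"turn":[[0,0,0],[0,0,0],[0,0,0],[0,0,0],[0,0,0]],"gripper":[1,1,1,1,1]}';python3 -m crank '{"travel":[[0,0,-3],[0,0,-6],[0,0,-8.5],[0,0,-10],[0,0,-11]],"turn":[[0,0,0],[0,0,0],[0,0,0],[0,0,0],[0,0,0]],"gripper":[1,1,1,1,1]}'
```

```text
clock: 11.0
position: [0.56, -0.3208, 0.2727]
tool_rot: [-3.141, -0.001, 1.796]
force: [0.6, 0.2, -1.6]
grip_width: 0.0078
finger_force: 58.9
clock: 11.5
position: [0.5598, -0.3211, 0.1627]
tool_rot: [-3.141, -0.001, 1.796]
force: [0.5, 0.4, 0.1]
grip_width: 0.0084
finger_force: 58.9
```

```bash
python3 -m crank '{"travel":[[0,0,-0.2],[0,0,-0.4],[0,0,-0.6],[0,0,-0.7],[0,0,-0.7]],"turn":[[0,0,0],[0,0,0],[0,0,0],[0,0,0],[0,0,0]],"gripper":[1,1,1,1,1]}'
```

```text
clock: 12.0
position: [0.56, -0.3219, 0.1573]
tool_rot: [3.141, 0.0, 1.795]
force: [-0.2, 0.8, -1.5]
grip_width: 0.0077
finger_force: 58.9
```

```bash
python3 -m crank '{"travel":[[0,0,0],[0,0,-0.1],[0,0,-0.1],[0,0,-0.2],[0,0,-0.2]],"turn":[[0,0,0],[0,0,0],[0,0,0],[0,0,0],[0,0,0]],"gripper":[1,1,1,1,1]}';python3 -m crank '{"travel":[[0,0,-0.05],[0,0,-0.1],[0,0,-0.15],[0,0,-0.2],[0,0,-0.2]],"turn":[[0,0,0],[0,0,0],[0,0,0],[0,0,0],[0,0,0]],"gripper":[1,1,1,1,1]}'
```

```text
clock: 12.5
position: [0.56, -0.3219, 0.1551]
tool_rot: [3.141, 0.0, 1.795]
force: [0.2, -0.3, -0.9]
grip_width: 0.0081
finger_force: 59.0
clock: 13.0
position: [0.5603, -0.3219, 0.1549]
tool_rot: [3.141, 0.001, 1.795]
force: [-7.1, 4.1, 23.6]
grip_width: 0.0083
finger_force: 62.2
```

Seated, with contact at TCP z=0.155 as predicted. Relieving, releasing and rising.

```bash
python3 -m crank '{"travel":[[0,0,0.1],[0,0,0.15],[0,0,0.15],[0,0,0.15],[0,0,0.15]],"turn":[[0,0,0],[0,0,0],[0,0,0],[0,0,0],[0,0,0]],"gripper":[1,1,1,1,1]}';python3 -m crank '{"travel":[[0,0,0],[0,0,0],[0,0,0],[0,0,0],[0,0,0]],"turn":[[0,0,0],[0,0,0],[0,0,0],[0,0,0],[0,0,0]],"gripper":[0.9,0.8,0.7,0.6,0.6]}';python3 -m crank '{"travel":[[0,0,0.5],[0,0,1.5],[0,0,3.5],[0,0,7],[0,0,11]],"turn":[[0,0,0],[0,0,0],[0,0,0],[0,0,0],[0,0,0]],"gripper":[0.6,0.6,0.6,0.6,0.6]}';python3 -m crank '{"travel":[[-1,4,2],[-3,9,4],[-5,14,5],[-7,19,5],[-9,23,5]],"turn":[[0,0,8],[0,0,16],[0,0,24],[0,0,32],[0,0,40]],"gripper":[0.4,0.4,0.4,0.4,0.4]}'
python3 - <<'E'
from m2 import *
t2=grab('top');s2=grab('scene');pickle.dump((t2,s2),open('after.pkl','wb'))
print(bot.observe()['qpos'].round(2))
c=np.array([.5597,-.3216,0])
print(proj(t2,[c+[0,0,.171]]))
u,v=proj(t2,[c+[0,0,.190]])[0].round().astype(int)
b=blob(t2,u,v,10)
if b: print('new pull',b[0],b[2],plane(t2,b[0],.171),[ (plane(t2,b[1][i],.171)-plane(t2,b[1][i-1],.171))[:2].round(3) for i in (1,2)])
b=blob(t2,377,191,8);print('spare',b[0],'was',blob(t,377,191,8)[0])
E
```

```text
clock: 13.5
position: [0.5601, -0.3219, 0.155]
tool_rot: [3.141, 0.0, 1.795]
force: [-2.5, 1.5, 9.5]
grip_width: 0.0083
finger_force: 60.3
clock: 14.0
position: [0.5599, -0.3219, 0.1544]
tool_rot: [-3.141, -0.0, 1.795]
force: [-0.5, 0.9, -0.2]
grip_width: 0.034
finger_force: 0.0
clock: 14.5
position: [0.5595, -0.3216, 0.2659]
tool_rot: [-3.141, -0.001, 1.795]
force: [0.6, -0.3, 0.0]
grip_width: 0.0345
finger_force: 0.0
clock: 15.0
position: [0.4737, -0.0994, 0.3156]
tool_rot: [3.142, 0.002, 2.499]
force: [1.0, 0.3, 0.0]
grip_width: 0.0514
finger_force: 0.0
[ 0.69  0.24 -0.74  1.78  0.17  1.19  0.84]
[[430.32216602 180.93525795]]
new pull [431.72431183 180.10229301] [ 4.91535044 13.46099091] [ 0.56251589 -0.32605027  0.171     ] [array([ 0.009, -0.042]), array([-0.015, -0.002])]
spare [376.5 190.5] was [376.78517342 191.01522064]
```

The cover hangs where planned and the spare is unmoved. Now measuring the chip, scriber tip and loupe with two wrist views.

```bash
python3 -m crank '{"travel":[[2,4,0],[4,8,0],[6,12,0],[8,16,0],[10,20,0]],"turn":[[0,0,-8],[0,0,-16],[0,0,-24],[0,0,-32],[0,0,-40]],"gripper":[0.4,0.4,0.4,0.4,0.4]}'|head -3;python3 -m crank '{"travel":[[0,1,0],[0,1,0],[0,1,0],[0,1,0],[0,1,0]],"turn":[[0,0,0],[0,0,0],[0,0,0],[0,0,0],[0,0,0]],"gripper":[0.4,0.4,0.4,0.4,0.4]}'|head -3
python3 - <<'E'
from h import *
import pickle
f=grab('wrist');pickle.dump(f,open('v1.pkl','wb'))
E
python3 -m crank '{"travel":[[2,-3,3],[4,-6,5],[6,-9,6],[6,-9,6],[6,-9,6]],"turn":[[0,0,0],[0,0,0],[0,0,0],[0,0,0],[0,0,0]],"gripper":[0.4,0.4,0.4,0.4,0.4]}'|head -3
python3 - <<'E'
from h import *
import pickle
f=grab('wrist');pickle.dump(f,open('v2.pkl','wb'));g=pickle.load(open('v1.pkl','rb'))
r=lambda im,uv:cv2.resize(im[max(int(uv[1])-60,0):max(int(uv[1])-60,0)+120,max(int(uv[0])-60,0):max(int(uv[0])-60,0)+160],(400,300),interpolation=cv2.INTER_CUBIC)
P=[[.587,.245,.07],[.68,.18,.15],[.45,.025,.007]]
for n,x in(('v1',g),('v2',f)): print(n,proj(x,P).round(0).tolist())
a=np.vstack([np.hstack([g['bgr'],f['bgr']])]); cv2.imwrite('pics/vv.png',a)
E
```

```text
clock: 15.6
position: [0.5715, 0.0924, 0.3154]
tool_rot: [3.141, 0.001, 1.835]
clock: 16.1
position: [0.5708, 0.0997, 0.3148]
tool_rot: [3.141, 0.0, 1.84]
clock: 16.65
position: [0.6309, 0.01, 0.3743]
tool_rot: [-3.141, -0.0, 1.84]
v1 [[362.0, 66.0], [429.0, 137.0], [245.0, 179.0]]
v2 [[336.0, -5.0], [395.0, 51.0], [231.0, 118.0]]
```

```bash
python3 -m crank '{"travel":[[0,4,0],[-1,8,0],[-2,12,0],[-2,12,0],[-2,12,0]],"turn":[[0,0,0],[0,0,0],[0,0,0],[0,0,0],[0,0,0]],"gripper":[0.4,0.4,0.4,0.4,0.4]}'|head -3
python3 - <<'E'
from h import *
import pickle
f=grab('wrist');pickle.dump(f,open('v3.pkl','wb'));g=pickle.load(open('v1.pkl','rb'));v2=pickle.load(open('v2.pkl','rb'))
P=[[.587,.245,.07],[.68,.18,.15],[.45,.025,.007]]
q=[proj(x,P) for x in (g,f,v2)];print(q[0].round(),q[1].round())
def cr(im,c,w,h,s):
    x,y=int(c[0]-w/2),max(int(c[1]-h/2),0); print((x,y,s)); return cv2.resize(im[y:y+h,x:x+w],(w*s,h*s),interpolation=cv2.INTER_CUBIC)
B=np.hstack
top=B([cr(g['bgr'],(362,60),66,100,3),cr(f['bgr'],q[1][0],66,100,3),cr(g['bgr'],(425,125),66,100,3),cr(f['bgr'],q[1][1],66,100,3)])
bot_=B([cr(g['bgr'],q[0][2],132,90,3),cr(v2['bgr'],q[2][2],132,90,3)])
cv2.imwrite('pics/vv.png',np.vstack([top,bot_])); print(top.shape,bot_.shape)
E
```

```text
clock: 17.2
position: [0.61, 0.1326, 0.3746]
tool_rot: [3.141, 0.0, 1.844]
[[362.  66.]
 [429. 137.]
 [245. 179.]] [[327.  85.]
 [379. 148.]
 [231. 182.]]
(329, 10, 3)
(294, 35, 3)
(392, 75, 3)
(346, 98, 3)
(179, 134, 3)
(164, 73, 3)
(300, 792, 3) (270, 792, 3)
```

View pics/vv.png

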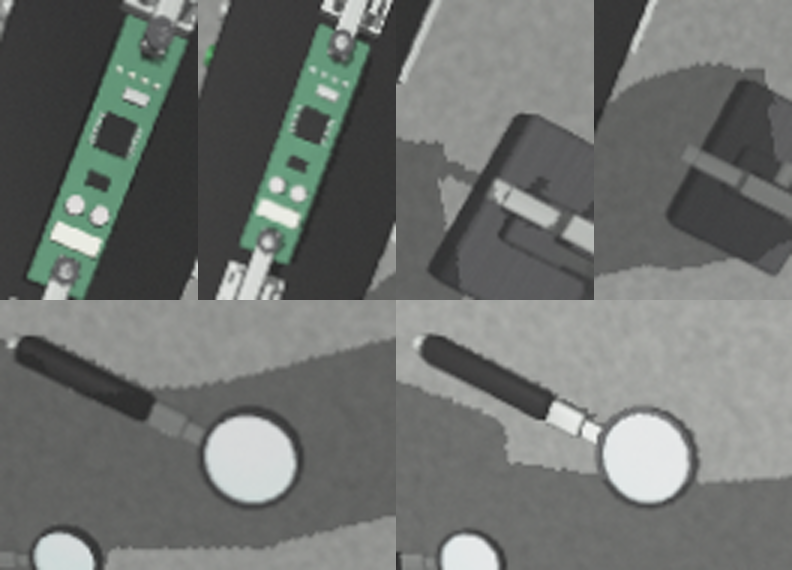

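The composite shows all the targets (pixel positions in full frames):

| Target | v1 | v2 | v3 |
|---|---|---|---|
| Chip | (367.0,54.4) | – | (332.0,76.0) |
| Scriber tip | (424,137) | – | (376,149) |
| Lens centre | (262.3,185.7) | (247.7,124.4) | – |
| Handle end | (186,149) | (173.3,88.4) | – |

Triangulating these.

```bash
cat > m3.py <<'E'
from m2 import *
L=lambda n:pickle.load(open(n+'.pkl','rb'))
v1,v2,v3=L('v1'),L('v2'),L('v3')
def chip(f,x,y):
    b=blob(f,x,y,9,sz=6);return b
for f,(x,y) in ((v1,(367,54)),(v3,(332,76))):
    b=chip(f,x,y);print('chip',b[0].round(1),b[2].round(1),plane(f,b[0],.074).round(4))
print(tri(v1,chip(v1,367,54)[0],v3,chip(v3,332,76)[0]))
print('tip',tri(v1,(424,137),v3,(376,149)))
ls=[]
for f,(x,y) in ((v1,(262,186)),(v2,(248,124)),(v3,(int(0),0))):
    if x:
        b=blob(f,x,y,24,dark=False);ls.append(b[0]);print('lens',b[0].round(1),b[2].round(1),plane(f,b[0],.006).round(4))
print(tri(v1,ls[0],v2,ls[1]))
for f,e,j in ((v1,(186,149),(227.5,169.5)),(v2,(173.3,88.4),(214.6,109))):
    E,J=plane(f,e,.007),plane(f,j,.007);Lc=plane(f,ls[0] if f is v1 else ls[1],.006)
    for q in (E,J): print(q.round(4),np.linalg.norm((Lc-q)[:2]).round(4),np.degrees(np.arctan2(*(Lc-q)[1::-1])).round(2))
print(tri(v1,(186,149),v2,(173.3,88.4)))
s=pickle.load(open('scene0.pkl','rb'));s2=L('after')[1];T2=L('after')[0]
Cn=tri(v1,chip(v1,367,54)[0],v3,chip(v3,332,76)[0])[0]
print('chip in top2',proj(T2,[Cn]), 'tip in scene/top', proj(s2,[tri(v1,(424,137),v3,(376,149))[0]]),proj(T2,[tri(v1,(424,137),v3,(376,149))[0]]))
E
python3 m3.py
```

```text
chip [367.1  54.6] [11.7 13.5] [0.589 0.259 0.074]
chip [331.5  76.3] [10.3 11.2] [0.5894 0.2591 0.074 ]
(array([0.5893381 , 0.25944431, 0.07141595]), np.float64(0.00016272889386129502))
tip (array([0.67677766, 0.17817755, 0.14482402]), np.float64(0.0016652488447949998))
lens [262.  186.6] [28.  29.8] [0.4811 0.0196 0.006 ]
lens [246.8 125.3] [29.7 27.2] [0.4809 0.0201 0.006 ]
(array([0.48144067, 0.0204208 , 0.00834485]), np.float64(9.439448219693913e-05))
[0.3415 0.0512 0.007 ] 0.1431 -12.77
[0.4166 0.0345 0.007 ] 0.0662 -13.02
[0.3398 0.0496 0.007 ] 0.1441 -11.79
[0.4183 0.0335 0.007 ] 0.064 -12.02
(array([0.33834523, 0.04950776, 0.0020045 ]), np.float64(0.0018986490011873001))
chip in top2 [[249.63068903 173.4888745 ]] tip in scene/top [[395.44239258 220.46167169]] [[272.56419015 142.18111466]]
```

Chip at (0.5891, 0.2591, 0.074), 12 mm from the fixture's middle, which is consistent. The scriber tip's height needs a longer baseline, so I'll read small pixel patches around the tip in several views.

Run:
```python
from h import *
import pickle
L=lambda n:pickle.load(open(n+'.pkl','rb'))
g=lambda f:cv2.cvtColor(f['bgr'],cv2.COLOR_BGR2GRAY)
p=[.677,.178,.145]
for n,f in (('v1',L('v1')),('v2',L('v2')),('v3',L('v3')),('w3',L('w3')),('w4',L('w4')),('top',L('top0'))):
    u,v=proj(f,[p])[0].round().astype(int);print(n,u,v)
    a=7 if n!='w4' else 12
    st=1 if n!='w4' else 2
    if v-a>=0: print('cols',u-a,'rows',v-a,'\n',g(f)[v-a:v+a:st,u-a:u+a+4:st])
```

```text
v1 424 138
cols 417 rows 131 
 [[135 138 147 134  83  56  58  57  57  62  75  86  89  94  93  91  91  93]
 [101 107 131 101  55  55  57  57  58  67  83  88  93  94  92  91  92  92]
 [ 98  99  90  65  57  56  56  58  65  71  87  92  95  93  93  92  93  93]
 [ 98  95  75  54  56  54  59  72 103 109  96  95  94  93  94  92  93  94]
 [ 96  88  58  53  52  54  62 103 159 164 136 117  99  93  91  93  93  94]
 [ 96  65  52  54  54  56  73 125 185 188 183 165 134 106  97  86  90  93]
 [ 94  52  53  53  53  63  91 130 174 187 187 186 176 138 130  96  81  88]
 [ 81  53  53  53  56  76 107 130 161 192 188 182 162 157 179 156 122  92]
 [ 56  56  55  54  64  93 121 140 191 194 188 159 125 173 183 184 178 150]
 [ 56  57  57  57  71  99 123 136 178 192 177 122 149 188 186 185 184 185]
 [ 55  56  58  59  73  92 107 113 139 193 173 137 179 189 188 187 186 186]
 [ 56  56  58  65  78  85  90  90 119 167 154 172 192 190 190 189 190 187]
 [ 56  57  61  74  85  91  93  93  95 106 118 170 186 194 193 191 190 189]
 [ 56  60  62  81  88  94  94  92  91  88  71  99 142 171 187 193 193 192]]
v2 391 53
cols 384
[... 4348 characters left out ...]
 61  66  72  79  82  82]
 [107  75  68  70  82 125 170 178 146 106  83  69  67  80  87  91  91  93]
 [115  84  67  61  78 125 172 177 132  90  76  65  69  84  91  94  94  94]
 [134 115 100  94  96 131 168 166 119  73  60  53  60  73  81  84  85  88]
 [147 141 136 130 130 138 153 147 114  86  73  57  54  62  64  65  68  73]
 [149 149 148 148 149 147 149 144 136 127 112  86  75  86  85  78  72  65]
 [150 148 149 150 151 152 152 150 150 149 133 106 105 123 127 120 111  99]
 [151 152 150 151 149 151 152 152 153 151 136 111 117 143 150 146 142 138]
 [154 153 154 153 151 152 152 152 152 144 125 107 126 148 155 154 154 154]
 [154 155 154 153 153 152 152 151 152 142 116 112 134 153 156 155 156 156]]
```

```bash
cat > tip.py <<'E'
from h import *
import pickle
from scipy.optimize import least_squares
L=lambda n:pickle.load(open(n+'.pkl','rb'))
O={'v1':(422.6,137.6),'v2':(390.1,53.5),'v3':(375.7,148.5),'w3':(394.5,142.4),'w4':(441.3,289.5),'top0':(272.2,143.0)}
F={n:L(n) for n in O}
def fit(ks):
    r=lambda p:np.concatenate([proj(F[k],[p])[0]-O[k] for k in ks])
    s=least_squares(r,[.677,.178,.145],loss='soft_l1');return s.x,r(s.x).reshape(-1,2).round(1).tolist()
ks=list(O);print(fit(ks))
for k in ks: print('without',k,fit([j for j in ks if j!=k])[0].round(4))
E
python3 tip.py
```

```text
(array([0.67666849, 0.17774966, 0.14069805]), [[0.2, 0.0], [-0.1, -0.2], [-0.5, -0.2], [-0.5, 0.4], [0.6, -0.2], [0.7, -0.4]])
without v1 [0.6767 0.1778 0.1407]
without v2 [0.6765 0.1779 0.1409]
without v3 [0.6765 0.1778 0.1408]
without w3 [0.6765 0.1777 0.1407]
without w4 [0.6773 0.1778 0.1393]
without top0 [0.6767 0.1777 0.1406]
```

Scriber tip height 0.1407, stable to about 1 mm whichever view is left out. Loupe: lens at (0.4812, 0.0200), yaw −12.4°, grip at (0.4255, 0.0322). Moving above the handle.

```bash
python3 -m crank '{"travel":[[-4,-2,0],[-8,-4,0],[-12,-6,0],[-16,-8,-2],[-18.4,-10,-5]],"turn":[[0,0,8],[0,0,16],[0,0,24],[0,0,32],[0,0,40]],"gripper":[0.68,0.68,0.68,0.68,0.68]}';python3 -m crank '{"travel":[[0,0,-4],[0,0,-8],[0,0,-12],[0,0,-15],[0,0,-18]],"turn":[[0,0,7],[0,0,14],[0,0,20],[0,0,22],[0,0,22]],"gripper":[0.68,0.68,0.68,0.68,0.68]}'; python3 -m crank '{"travel":[[0,0,-2],[0,0,-4],[0,0,-6],[0,0,-7],[0,0,-7]],"turn":[[0,0,0],[0,0,0],[0,0,0],[0,0,0],[0,0,0]],"gripper":[0.68,0.68,0.68,0.68,0.68]}'; python3 -c "
from h import *
o=bot.observe();print(o['qpos'].round(2),o['position'],np.degrees(o['tool_rot']))"
```

```text
clock: 17.75
position: [0.425, 0.0296, 0.3248]
tool_rot: [3.142, 0.003, 2.543]
force: [2.0, 0.0, -0.6]
grip_width: 0.0271
finger_force: 0.0
clock: 18.25
position: [0.4265, 0.0302, 0.1432]
tool_rot: [3.142, -0.0, 2.923]
force: [0.6, -0.6, -0.5]
grip_width: 0.0275
finger_force: 0.0
clock: 18.75
position: [0.4263, 0.0307, 0.0738]
tool_rot: [-3.141, -0.002, 2.923]
force: [-1.0, -0.4, 0.4]
grip_width: 0.0276
finger_force: 0.0
[ 0.32  0.5  -0.67  2.18  0.54  0.62  0.61] [0.42627467 0.03065812 0.07377944] [-1.79974945e+02 -9.92306906e-02  1.67473448e+02]
```

Run:
```python
from m2 import *
f=grab('wrist');pickle.dump(f,open('x1.pkl','wb'));g=cv2.cvtColor(f['bgr'],cv2.COLOR_BGR2GRAY)
a=np.radians(-12.4);u=np.array([np.cos(a),np.sin(a),0]);n=np.array([-u[1],u[0],0]);l=np.array([.4812,.02,.010])
for s in (.08,.1,.12,.135):
    off=np.arange(-.016,.0161,.002);uv=proj(f,[l-s*u+o*n for o in off]).astype(np.float32)
    print(s,uv[8].round(),cv2.remap(g,uv[:,0],uv[:,1],cv2.INTER_LINEAR).ravel().tolist())
uv=proj(f,[l-s*u for s in np.arange(.13,.156,.002)]).astype(np.float32);print('end',cv2.remap(g,uv[:,0],uv[:,1],cv2.INTER_LINEAR).ravel().tolist())
```

```text
0.08 [324. 178.] [126, 181, 183, 151, 65, 57, 61, 67, 68, 67, 67, 61, 61, 135, 176, 181, 180]
0.1 [324. 155.] [185, 181, 183, 181, 82, 63, 71, 72, 72, 72, 69, 65, 62, 170, 191, 187, 184]
0.12 [324. 130.] [179, 182, 186, 184, 81, 67, 78, 79, 77, 74, 73, 68, 63, 177, 185, 181, 185]
0.135 [324. 111.] [182, 187, 190, 188, 63, 73, 83, 82, 79, 77, 74, 69, 65, 172, 185, 185, 186]
end [78, 79, 79, 80, 80, 79, 75, 69, 243, 242, 190, 183, 182]
```

The handle is centred on my line to 0.3 mm. Descending with force checks.

```bash
python3 -m crank '{"travel":[[0,0.15,-2],[0,0.15,-4],[0,0.15,-5.5],[0,0.15,-6.5],[0,0.15,-7]],"turn":[[0,0,0],[0,0,0],[0,0,0],[0,0,0],[0,0,0]],"gripper":[0.68,0.68,0.68,0.68,0.68]}'; python3 -m crank '{"travel":[[0,0,-0.2],[0,0,-0.4],[0,0,-0.6],[0,0,-0.8],[0,0,-0.8]],"turn":[[0,0,0],[0,0,0],[0,0,0],[0,0,0],[0,0,0]],"gripper":[0.68,0.68,0.68,0.68,0.68]}'
```

```text
clock: 19.3
position: [0.4271, 0.0325, 0.0045]
tool_rot: [3.142, 0.0, 2.923]
force: [0.3, 0.9, 0.2]
grip_width: 0.0273
finger_force: 0.0
clock: 19.8
position: [0.4268, 0.0326, -0.0035]
tool_rot: [3.142, -0.0, 2.923]
force: [0.6, -0.4, -0.9]
grip_width: 0.0274
finger_force: 0.0
```

```bash
python3 -m crank '{"travel":[[-0.1,0,-0.15],[-0.1,0,-0.3],[-0.1,0,-0.45],[-0.1,0,-0.6],[-0.1,0,-0.6]],"turn":[[0,0,0],[0,0,0],[0,0,0],[0,0,0],[0,0,0]],"gripper":[0.68,0.68,0.68,0.68,0.68]}'; python3 -m crank '{"travel":[[0,0,-0.1],[0,0,-0.2],[0,0,-0.3],[0,0,-0.3],[0,0,-0.3]],"turn":[[0,0,0],[0,0,0],[0,0,0],[0,0,0],[0,0,0]],"gripper":[0.68,0.68,0.68,0.68,0.68]}'
```

```text
clock: 20.3
position: [0.4257, 0.0326, -0.0097]
tool_rot: [-3.142, -0.0, 2.924]
force: [0.1, 0.2, -0.1]
grip_width: 0.0269
finger_force: 0.0
clock: 20.8
position: [0.4258, 0.0326, -0.0125]
tool_rot: [-3.142, -0.0, 2.923]
force: [0.9, -0.3, -0.7]
grip_width: 0.0271
finger_force: 0.0
```

```bash
python3 -m crank '{"travel":[[0,0,0],[0,0,0],[0,0,0],[0,0,0],[0,0,0]],"turn":[[0,0,0],[0,0,0],[0,0,0],[0,0,0],[0,0,0]],"gripper":[0.75,0.8,0.85,1,1]}' 60; python3 -m crank '{"travel":[[0,0,0.5],[0,0,1],[0,0,1.5],[0,0,2],[0,0,2]],"turn":[[0,0,0],[0,0,0],[0,0,0],[0,0,0],[0,0,0]],"gripper":[1,1,1,1,1]}';python3 -c "
from h import *
o=bot.observe();print(o['force'],o['moment'])"
```

```text
clock: 21.3
position: [0.4258, 0.0326, -0.0125]
tool_rot: [3.142, -0.0, 2.923]
force: [-0.3, -0.5, -0.0]
grip_width: 0.0
finger_force: 0.0
clock: 21.8
position: [0.4262, 0.0325, 0.0082]
tool_rot: [3.141, 0.001, 2.923]
force: [0.5, -0.5, -0.7]
grip_width: -0.0002
finger_force: 0.0
[ 0.48868328 -0.54651795 -0.6562183 ] [-0.02106113 -0.03337079 -0.0041639 ]
```

The fingers shut above the handle, so the tips are about 27–34 mm above the reported TCP. Reopening and going deeper, watching the force.

```bash
python3 -m crank '{"travel":[[0,0,0],[0,0,0],[0,0,0],[0,0,-0.5],[0,0,-1]],"turn":[[0,0,0],[0,0,0],[0,0,0],[0,0,0],[0,0,0]],"gripper":[0.68,0.68,0.68,0.68,0.68]}' 60; python3 -m crank '{"travel":[[0,0,-0.5],[0,0,-1],[0,0,-1.4],[0,0,-1.7],[0,0,-1.9]],"turn":[[0,0,0],[0,0,0],[0,0,0],[0,0,0],[0,0,0]],"gripper":[0.68,0.68,0.68,0.68,0.68]}'; python3 -m crank '{"travel":[[0,0,-0.1],[0,0,-0.2],[0,0,-0.2],[0,0,-0.2],[0,0,-0.2]],"turn":[[0,0,0],[0,0,0],[0,0,0],[0,0,0],[0,0,0]],"gripper":[0.68,0.68,0.68,0.68,0.68]}'
```

```text
clock: 22.3
position: [0.4258, 0.0326, -0.003]
tool_rot: [3.142, -0.0, 2.923]
force: [0.3, -0.8, -0.4]
grip_width: 0.0277
finger_force: 0.0
clock: 22.8
position: [0.4257, 0.0327, -0.0218]
tool_rot: [-3.142, -0.0, 2.924]
force: [0.3, 0.1, 0.1]
grip_width: 0.0271
finger_force: 0.0
clock: 23.3
position: [0.4259, 0.0326, -0.0234]
tool_rot: [3.142, -0.0, 2.923]
force: [0.0, 0.9, 0.1]
grip_width: 0.0272
finger_force: 0.0
```

```bash
python3 -m crank '{"travel":[[0,0,0],[0,0,0],[0,0,0],[0,0,0],[0,0,0]],"turn":[[0,0,0],[0,0,0],[0,0,0],[0,0,0],[0,0,0]],"gripper":[0.75,0.8,0.85,1,1]}' 60
```

```text
clock: 23.8
position: [0.4259, 0.0326, -0.0233]
tool_rot: [3.142, 0.0, 2.924]
force: [-0.8, 0.1, 6.0]
grip_width: 0.0144
finger_force: 58.5
```

```bash
python3 -m crank '{"travel":[[0,0,0],[0,0,0],[0,0,0],[0,0,-0.15],[0,0,-0.25]],"turn":[[0,0,0],[0,0,0],[0,0,0],[0,0,0],[0,0,0]],"gripper":[0.68,0.68,0.68,0.68,0.68]}' 60;python3 -m crank '{"travel":[[0,0,0],[0,0,0],[0,0,0],[0,0,0],[0,0,0]],"turn":[[0,0,0],[0,0,0],[0,0,0],[0,0,0],[0,0,0]],"gripper":[0.75,0.8,0.85,1,1]}' 60; python3 -m crank '{"travel":[[0,0,0.3],[0,0,0.7],[0,0,1.2],[0,0,1.8],[0,0,2]],"turn":[[0,0,0],[0,0,0],[0,0,0],[0,0,0],[0,0,0]],"gripper":[1,1,1,1,1]}' 80
```

```text
clock: 24.3
position: [0.4258, 0.0325, -0.0261]
tool_rot: [3.142, -0.0, 2.923]
force: [-0.4, -0.1, -0.1]
grip_width: 0.027
finger_force: 0.0
clock: 24.8
position: [0.4258, 0.0326, -0.026]
tool_rot: [3.142, -0.0, 2.924]
force: [-1.4, 1.3, 4.5]
grip_width: 0.0146
finger_force: 58.7
clock: 25.3
position: [0.4261, 0.0325, -0.0053]
tool_rot: [3.141, 0.001, 2.923]
force: [0.6, 0.5, -1.0]
grip_width: 0.0138
finger_force: 78.2
```

Held. Checking the bottle's position for clearance of the handle's end.

Run:
```python
from m2 import *
w4=pickle.load(open('w4.pkl','rb'))
print(tri(t,(203,213),w4,(69,36)),plane(t,(203,213),.13),plane(w4,(69,36),.13))
o=bot.observe();print(o['force'],o['moment'],o['qpos'].round(2))
```

```text
(array([0.44259639, 0.38820532, 0.12943341]), np.float64(0.004763059316466257)) [0.44239928 0.3855313  0.13      ] [0.44249585 0.39052453 0.13      ]
[ 0.64170074  0.47460701 -1.04402426] [-0.04670249 -0.02578857 -0.03091866] [ 0.17  0.65 -0.5   2.22  0.75  0.44  0.42]
```

```bash
python3 -m crank '{"travel":[[0,0,3],[0,0,7],[0,0,11],[0,0,14],[0,0,16]],"turn":[[0,0,0],[0,0,0],[0,0,0],[0,0,0],[0,0,0]],"gripper":[1,1,1,1,1]}';python3 -m crank '{"travel":[[1,2,0],[2.5,6,0],[4,10,0],[6,14,0],[7.5,17,0]],"turn":[[0,0,0],[0,0,0],[0,0,0],[0,0,0],[0,0,0]],"gripper":[1,1,1,1,1]}';python3 -m crank '{"travel":[[1.5,3,0],[2.5,5,0],[3.2,6.5,0],[3.2,6.9,0],[3.2,6.9,0]],"turn":[[0,0,0],[0,0,0],[0,0,0],[0,0,0],[0,0,0]],"gripper":[1,1,1,1,1]}'; python3 -m crank '{"travel":[[0,0,-1],[0,0,-2],[0,0,-3],[0,0,-4],[0,0,-4.6]],"turn":[[0,0,0],[0,0,0],[0,0,0],[0,0,0],[0,0,0]],"gripper":[1,1,1,1,1]}'; python3 -m crank '{"travel":[[0,0,0],[0,0,0],[0,0,0],[0,0,0],[0,0,0]],"turn":[[0,0,0],[0,0,0],[0,0,0],[0,0,0],[0,0,0]],"gripper":[1,1,1,1,1]}'
```

```text
clock: 25.8
position: [0.4261, 0.0326, 0.1562]
tool_rot: [3.141, 0.002, 2.923]
force: [0.5, -0.6, -2.4]
grip_width: 0.0135
finger_force: 78.8
clock: 26.3
position: [0.5013, 0.2051, 0.1541]
tool_rot: [3.141, -0.0, 2.924]
force: [0.2, -0.7, -1.1]
grip_width: 0.0139
finger_force: 78.8
clock: 26.8
position: [0.5322, 0.2717, 0.1538]
tool_rot: [-3.141, -0.001, 2.924]
force: [-0.3, -0.7, -1.8]
grip_width: 0.0138
finger_force: 78.8
clock: 27.3
position: [0.5325, 0.2711, 0.1066]
tool_rot: [-3.141, -0.001, 2.923]
force: [0.5, -0.2, -2.5]
grip_width: 0.0139
finger_force: 78.8
clock: 27.8
position: [0.533, 0.2716, 0.1082]
tool_rot: [3.141, 0.0, 2.923]
force: [0.2, -1.2, -2.3]
grip_width: 0.0139
finger_force: 78.8
```

Now verifying the lens position and tilt numerically from the top and scene cameras.

```bash
cat > ver.py <<'E'
from m2 import *
T=grab('top');S=grab('scene');pickle.dump((T,S),open('fin.pkl','wb'))
o=bot.observe();print(o['position'],np.degrees(o['tool_rot']))
l=np.array([.5891,.2591,.1407]);print(proj(T,[l]),proj(S,[l]))
for n,f,r in (('top',T,11),('scene',S,12)):
    u,v=proj(f,[l])[0].round().astype(int)
    print(n,u,v);print(cv2.cvtColor(f['bgr'],cv2.COLOR_BGR2GRAY)[v-r:v+r+1,u-r:u+r+1])
E
python3 ver.py
```

```text
[0.53292539 0.27158645 0.1081533 ] [1.79989703e+02 7.52198256e-03 1.67495763e+02]
[[245.72908893 168.13772468]] [[405.43048564 200.94308122]]
top 246 168
[[126 125 124 123 123 123 122 123 120 121 120 119 119 118 116 118 115 114
  114 113 111 110 109]
 [126 126 126 125 125 125 123 123 124 121 121 121 120 120 119 119 117 116
  116 113 115 112 111]
 [128 126 128 126 126 125 124 124 124 122 123 122 121 119 120 119 119 118
  118 117 116 114 113]
 [127 127 127 127 127 126 127 124 124 125 124 124 123 122 122 120 120 121
  120 118 118 117 115]
 [127 127 127 127 126 126 126 125 126 126 124 123 122 124 123 123 121 121
  119 119 120 119 119]
 [129 129 127 128 129 127 127 127 126 126 126 125 126 123 123 122 123 122
  122 122 120 120 120]
 [129 129 128 129 129 127 129 128 128 126 127 126 126 124 125 123 123 124
  122 121 121 122 121]
 [129 129 130 129 129 129 127 128 129 127 127 126 126 127 126 126 124 124
  123 124 122 123 121]
 [129 130 129 128 129 129 129 128 128 127 128 128 126 127 126 126 126 126
  124 125 124 121 113]
 [130 130 130 129 128 129 129 128 128 129 128 128 126 129 127 127 126 126
[... 3225 characters left out ...]
07  96  91  84  91 106 111 110 111 113
  112 112 108 100  93  90  92]
 [126 127 127 128 130 126 127 125 124 119 107  98  96 106 110 110 112 112
  112 113 112 110 113 112 112]
 [119 120 120 125 127 127 128 128 128 128 118 104 100 107 111 111 111 113
  111 113 112 112 116 119 122]
 [107 101 107 118 125 127 128 131 129 128 121 105 103 106 111 111 112 112
  111 106  99  95 100 110 117]
 [ 96  85  90 103 116 126 129 128 129 126 118 105 105 110 111 111 113 112
  109 104  89  78  84 100 105]
 [ 97  82  80  90 103 116 120 122 120 116 107 100 106 111 113 110 112 112
  110 103  89  80  85  99 103]
 [103  86  74  72  83  97 101  98  93  90  87  95 106 111 112 112 113 113
  111 105  94  85  87  93  96]]
```

Run:
```python
from m2 import *
T,S=pickle.load(open('fin.pkl','rb'))
l=np.array([.5891-.0006,.2591,.1405]);th=np.linspace(0,2*np.pi,180)
for r in (.025,.026,.027,.031):
    q=proj(S,[l+r*np.array([np.cos(a),np.sin(a),0]) for a in th]); i=q[:,0].argmin();print(r,'left',q[i].round(1),'top',q[q[:,1].argmin()].round(1),'bot',q[q[:,1].argmax()].round(1))
    out=[]
    for c in (399,401,403): 
        k=q[abs(q[:,0]-c)<.7,1]; out.append((c,k.min().round(1),k.max().round(1)))
    print(out)
# white lens radius on bench from w2-type blob
v1,v2=[pickle.load(open(n+'.pkl','rb')) for n in('v1','v2')]
for f,(x,y) in ((v1,(262,186)),(v2,(247,125))):
    b=blob(f,x,y,24,dark=False); print('white r',[np.linalg.norm(plane(f,b[1][i],.01)-plane(f,b[1][i-1],.01))/2 for i in (1,2)])
g=cv2.cvtColor(S['bgr'],cv2.COLOR_BGR2GRAY)
for c in (399,401,403): print(c,g[190:210,c].tolist())
f=grab('wrist');pickle.dump(f,open('x2.pkl','wb'));W=cv2.cvtColor(f['bgr'],cv2.COLOR_BGR2GRAY);x1=pickle.load(open('x1.pkl','rb'))
# handle as seen by wrist, if rigid & level
a=np.radians(-12.4);u=np.array([np.cos(a),np.sin(a),0]);n=np.array([-u[1],u[0],0])
l2=l+[0,0,.004]
for s in (.1,.13):
    off=np.arange(-.016,.0161,.002);uv=proj(f,[l2-s*u+o*n for o in off]).astype(np.float32)
    print(s,uv[8].round(),cv2.remap(W,uv[:,0],uv[:,1],cv2.INTER_LINEAR).ravel().tolist())
uv=proj(f,[l2-s*u for s in np.arange(.13,.160,.002)]).astype(np.float32);print('end',cv2.remap(W,uv[:,0],uv[:,1],cv2.INTER_LINEAR).ravel().tolist(),uv[0],uv[-1])
```

```text
0.025 left [397.8 200.2] top [404.  196.5] bot [406.6 205.4]
[(399, np.float64(197.6), np.float64(203.2)), (401, np.float64(196.8), np.float64(204.4)), (403, np.float64(196.5), np.float64(205.0))]
0.026 left [397.5 200.2] top [404.  196.4] bot [406.6 205.6]
[(399, np.float64(197.4), np.float64(203.5)), (401, np.float64(196.6), np.float64(204.5)), (403, np.float64(196.4), np.float64(205.2))]
0.027 left [397.2 200.2] top [403.9 196.2] bot [406.7 205.7]
[(399, np.float64(197.1), np.float64(203.7)), (401, np.float64(196.4), np.float64(204.8)), (403, np.float64(196.2), np.float64(205.4))]
0.031 left [396.  200.1] top [403.7 195.5] bot [406.9 206.5]
[(399, np.float64(196.2), np.float64(204.7)), (401, np.float64(195.7), np.float64(205.6)), (403, np.float64(195.5), np.float64(206.1))]
white r [np.float64(0.026000700314942837), np.float64(0.025799471686118586)]
white r [np.float64(0.025898080724529104), np.float64(0.025927769677826878)]
399 [92, 97, 103, 106, 109, 105, 117, 153, 186, 200, 202, 183, 145, 97, 69, 81, 105, 120, 127, 128]
401 [90, 98, 104, 99, 91, 103, 149, 184, 205, 212, 214, 212, 195, 157, 105, 71, 81, 107, 124, 128]
403 [82, 95, 102, 99, 91, 113, 162, 194, 209, 212, 212, 211, 208, 187, 140, 86, 69, 91, 107, 118]
0.1 [321. 189.] [71, 70, 70, 67, 51, 58, 65, 70, 70, 66, 66, 60, 55, 51, 52, 51, 57]
0.13 [321. 128.] [194, 191, 194, 196, 114, 72, 83, 85, 83, 80, 76, 72, 67, 176, 192, 197, 201]
end [83, 83, 84, 85, 84, 85, 79, 71, 245, 246, 197, 193, 196, 189, 193] [321.033  128.0809] [320.76743  63.13038]
```

Run:
```python
from m2 import *
T,S=pickle.load(open('fin.pkl','rb'));s0=pickle.load(open('scene0.pkl','rb'))
th=np.linspace(0,2*np.pi,360)
def cmp(f,l,cols,r0,r1):
    q=proj(f,[l+.0259*np.array([np.cos(a),np.sin(a),0]) for a in th]);g=cv2.cvtColor(f['bgr'],cv2.COLOR_BGR2GRAY).astype(float)
    for c in cols:
        k=q[abs(q[:,0]-c)<.5,1];v=g[r0:r1,c];h=(v.max()+np.median(np.r_[v[:2],v[-2:]]))/2
        i=np.where(v>h)[0];a,b=i[0],i[-1]
        up=r0+a-(v[a]-h)/(v[a]-v[a-1]);dn=r0+b+(v[b]-h)/(v[b]-v[b+1])
        print(c,'model',k.min().round(1),k.max().round(1),'seen',up.round(1),dn.round(1))
l0=np.array([.4812,.02,.006]);c=proj(s0,[l0])[0];print('bench',c.round(1))
cmp(s0,l0,[int(c[0])+d for d in (-6,-4,-2,0,2,4,6)],int(c[1])-10,int(c[1])+11)
print('now');cmp(S,np.array([.5885,.2591,.1405]),[399,400,401,402,403,404],190,210)
```

```text
bench [327.5 226.2]
321 model 223.8 228.8 seen 223.6 227.0
323 model 222.5 230.1 seen 222.3 228.3
325 model 221.8 230.7 seen 221.9 228.9
327 model 221.7 230.9 seen 221.6 229.2
329 model 221.7 230.9 seen 221.6 229.1
331 model 222.1 230.5 seen 222.2 228.7
333 model 223.0 229.6 seen 223.3 227.7
now
399 model 197.5 203.3 seen 197.1 201.7
400 model 197.0 204.0 seen 196.7 202.3
401 model 196.7 204.5 seen 196.4 202.9
402 model 196.5 204.9 seen 196.2 203.3
403 model 196.4 205.2 seen 195.9 203.6
404 model 196.4 205.4 seen 195.7 203.6
```

The scene view matches the model to within about 1 mm, using the loupe on the bench as the bias reference. The lens is level over the chip at the scriber's height, so I'm handing in.

```bash
python3 -c "
from workcell import bot
o=bot.observe();print(o['clock'],o['position'],abs(o['qd']).max(),o['finger_force'])
print(bot.job_done())"
```

```text
27.95 [0.53289016 0.27158652 0.10810365] 0.003115222895424202 78.81208777427673
the job is handed in; nothing more can be done
None
```

The cover hangs on the free half of the rail beside the spare. I handed in with the loupe held over the chip at scriber height (z ≈ 0.141 m), within about 1 mm by my measurements, though I had no direct check of its level along the handle or, from above, of its centring; `bot.job_done()` gave no verdict.

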